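# Seat a double lid on the tea tin, take only the outer lid to the sink

### The job

The tin's two nested lids stand on the worktop. Take the pair together by the inner lid's centre post, lower it (do not drop it) onto the open tin until the inner lid sits fully home in the mouth, and let go of the post; then lift off the outer lid alone by its collar, leaving the inner lid seated in the tin. Finish still holding the outer lid in the gripper, above worktop level over the open sink basin, for rinsing; keep the tin where it stands and upright, and leave the other things alone.

Things in the scene. Friction and masses are not known exactly. Their poses are not given: they have to be found in the camera images.
- tin: open round dark metal tin, 90 mm across, 85 mm high, wall 3 mm, about 0.8 kg, loose on the worktop; origin at the centre of its underside, z up. It stands either right of the sink or on the strip in front of the sink, the lids at the other place.
- inner_lid: metal inner lid, 0.15 kg, origin at its underside's centre, z up. Heights in mm: plug 0-14, 66 wide at the bottom, 77 from height 9; flange 14-18, 94 wide; centre post 18-69, 18 wide. Starts on the worktop under the outer lid, its post 28 mm proud of the outer lid's collar; lifting by the post carries both lids. Home in the tin, flange on rim, its origin is 71 above the tin's.
- outer_lid: wooden outer lid, 0.1 kg, loose on the inner; origin at the centre of its skirt's lower edge, z up. Heights in mm: skirt 0-14, 106 wide (100 inside); top plate 14-19 with a 24 hole; collar round the hole 19-37, 38 wide, 24 bore. Nested, its plate lies on the inner flange, its origin 4 above the inner's, the post loose in the collar (3 play); it clears the post when raised 50.
- sink_front (a point): point at worktop level over the front half of the sink basin, where it is clear above; the basin's opening reaches 0.08 m from it toward the robot (-x), 0.28 m away (+x) and 0.22 m to either side. The tap's spout hangs about 0.1 m behind it (+x) and reaches 0.39 m above the worktop: pass in front of it.
- jar_1: small spice jar with a dark cap, 44 mm wide, 105 mm high; a bystander, origin under its centre
- pepper_mill: pepper mill with a black head, 53 mm wide, 125 mm high; a bystander, origin under its centre
- tea_canister: glass canister with a tall grey lid, 83 mm wide, 176 mm high; a bystander, origin under its centre
- copper_mug_1: open hammered copper mug, 86 mm wide, 119 mm with its handle, 83 mm high; a bystander, origin under its centre
- jigger: double-cone measuring cup (jigger), 45 mm wide, 88 mm high; a bystander, origin under its centre
There are look-alikes about, which are no part of the job. Leave any green look-alike of the tin alone.

How it is judged:
On the way, in this order (a step that is already met when the one before it is completed fails the run):
1. the nested pair, held by the inner lid's post, is lowered until the plug is in the tin's mouth (z of inner_lid in the frame of tin below 0.08 m and horizontal distance between inner_lid and tin below 0.008 m and z of outer_lid in the frame of inner_lid below 0.008 m and horizontal distance between outer_lid and inner_lid below 0.006 m and contact force between the fingers and inner_lid above 0.5 N), for 0.1 s.
2. the inner lid sits home on the rim, the outer lid still on it, and the fingers have let go of the post (z of inner_lid in the frame of tin between 0.066 and 0.0735 m and horizontal distance between inner_lid and tin below 0.006 m and angle between inner_lid's own z axis and vertical below 0.06 rad and z of outer_lid in the frame of inner_lid below 0.008 m and horizontal distance between outer_lid and inner_lid below 0.006 m and contact force between the fingers and inner_lid below 0.1 N), for 0.2 s.
3. the outer lid is lifted in the fingers, clear of the post, while the inner lid stays seated (z of inner_lid in the frame of tin between 0.066 and 0.0735 m and horizontal distance between inner_lid and tin below 0.006 m and angle between inner_lid's own z axis and vertical below 0.06 rad and z of outer_lid in the frame of inner_lid above 0.045 m and contact force between the fingers and outer_lid above 1 N), for 0.1 s.
At the end, for the whole second after the job is handed in: Inner lid home in the tin (within 2.5 mm of full depth, 6 mm of centre, level); tin upright, within 30 mm of its start; outer lid still in the fingers (over 1 N), at rest, touching neither tin nor inner lid, its centre over the sink basin, its lower edge over 20 mm above the worktop (z of inner_lid in the frame of tin between 0.066 and 0.0735 m and horizontal distance between inner_lid and tin below 0.006 m and angle between inner_lid's own z axis and vertical below 0.06 rad and world x of outer_lid between 0.5 and 0.85 m and world y of outer_lid between -0.08 and 0.34 m and height (world z) of outer_lid above 0.02 m and contact force between the fingers and outer_lid above 1 N and linear speed of each of outer_lid, inner_lid below 0.03 m/s and angle between tin's own z axis and vertical below 0.05 rad and distance of tin from where it was at the start of the episode below 0.03 m and contact force between outer_lid and inner_lid below 0.1 N and contact force between outer_lid and tin below 0.1 N); the arm keeps its last pose, push and grip.
It fails at once if the lids come apart while the inner lid is not seated in the tin (z of outer_lid in the frame of inner_lid above 0.02 m and not (z of inner_lid in the frame of tin below 0.08 m and horizontal distance between inner_lid and tin below 0.008 m)).
It fails at once if the tin is tipped or pushed more than 40 mm away (angle between tin's own z axis and vertical above 0.25 rad or distance of tin from where it was at the start of the episode above 0.04 m).
It fails at once if a bystander is moved more than 30 mm or tipped over (distance of any of jar_1, pepper_mill, tea_canister, copper_mug_1, jigger from where it was at the start of the episode above 0.03 m or angle between any of jar_1, pepper_mill, tea_canister, copper_mug_1, jigger's own z axis and vertical above 0.3 rad).
It also fails if it takes over 45 s, if anything falls off the work surface, if the arm or the gripper's body presses on something with over 40 N, if the wrist force passes 120 N, or if a joint passes its speed limit or range.

### The arm

A 6-joint arm with a two-finger parallel gripper is mounted at the origin on a cart in front of the work surface, level with it; the furniture and walls round the work are solid. World frame = base frame: x ahead of the robot, y to its left, z up, the work surface at z = 0. Lengths are in m, angles in rad, forces in N, time in s.
With the tool pointing down it reaches from about 0.425 to 0.95 m from the base axis. Payload 3.5 kg.
Tool frame: the origin (TCP) lies midway between the tips of the shut fingers; the grasp point (between the pads) lies 19 mm behind it; z points along the fingers, y is the line along which they close (so a half turn about z gives the same grasp; the last joint's range is limited). The gripper opens to 85 mm and grips with 20 to 120 N. Pads are 22 mm wide; open, the fingers measure 114 mm over their backs; the gripper's body (76 mm by 85 mm) begins 54 mm behind the grasp point. The pads swing forward as they close: fully open they stand 13 mm farther back than shut.
Start: joints at [-1.276, 0.286, 1.577, -0, 1.279, -0.15], TCP at [0.29, -0.609, 0.208] pointing down, gripper open.
Joint ranges: [-2.77, 2.77], [-0.9, 2.22], [0.21, 2.48], [-1.53, 4.67], [0.24, 2.81], [-2.84, 2.84]. Speed limits (rad/s): [2.79, 2.79, 3.14, 3.14, 3.14, 3.14].

### API

Orientations are given as a unit quaternion [x, y, z, w].
In Python, from plant import ctrl gives the robot as it stands.
- The arm moves only by the tool send_rows, never from a script. Its argument "series" is a list that holds one entry, the list of rows, each a list of 7 numbers: the shift along the tool's x, y, z in cm, then the turn, a rotation vector about the tool's x, y, z in rad, then the opening, from -1 (shut) to 1 (fully open). In form: [[[x, y, z, rx, ry, rz, jaw], ...]]. A call has 1 to 10 rows; each row shifts and turns the commanded pose from where the row before left it, along the tool's axes as they then stand; what a row does not reach is not made up. A row lasts 1/8 s, in which the tool goes at most 62.5 mm and 10.7 degrees, less where a joint would pass 70% of its speed; a pose out of reach is approached as far as the arm can. A call is refused whole if a number of a shift passes 6.25 or a number of a turn 0.188, either way. A call with a gripper value outside its range is refused whole. The fingers move at their own pace and stop on an object; "force" is the grip in N (left out, the last holds). Time passes only in rows, so rows that do not move let the fingers close. It gives the time, the measured TCP pose, the force, the opening and the grip force at its end, in the units of the state.
- ctrl.get_state(): the state, without advancing time (a new reading comes with each control period).
- ctrl.read_camera(name): name is "scene" or "side" or "wrist"; returns a dict with "img" (384x512x3 uint8, red, green, blue), "fx", "fy", "cx", "cy" (pixels), "R" (3x3) and "t" (3): a world point X has camera coordinates R X + t; the wrist camera has in their place "hand_eye" (4x4, takes a point from camera to tool coordinates, whose origin is the TCP and whose axes are the flange's). Camera axes: x right, y down, z forward; pixel columns grow to the right and rows downward; lengths in m; the calibration is good to about 2 mm. The wrist camera is an equidistant fisheye: a pixel r from the principal point sees the ray r / f radians off the axis. A picture is of the moment at which its call begins: read the wrist's pose just before it. There is no depth.
- ctrl.sign_off(): hands the job in; it is judged then, once.
The state is a dict: "time": time; "qpos": joint angles; "dq": joint speeds; "joint_efforts": joint torques, N m; "eef_pos": TCP position; "tcp_rot": TCP orientation; "contact_force": force on the tool from outside, world axes, zero at the start; "wrist_torque": the same for the moment, N m; "opening": opening from 0.0 (shut) to 1.0 (fully open); "finger_force": force on a finger pad.
Only numpy, scipy, OpenCV 4.12 (cv2) and the standard library are available. Lean on these libraries where they do the work, as an engineer would, in place of code of your own. Each camera call takes 0.05 s, during which the arm holds its last target. There are 200 camera calls.

## Working session

There is one attempt and no reset: what is moved stays moved. The work goes in short steps, Python scripts to look and compute and a tool call to move; the robot and the scene stay as the last step left them, time stands still between calls to the robot, and variables do not carry over. Pictures are saved under pics/ and viewed, at most 10 in all, crops included, and the job is handed in when it is done.

Besides the shell and the picture viewer there is one more tool, called after ">>>" by a JSON object that holds its "op" and its "data", one argument or row to a line. send_rows: Moves the arm, as the interface text tells. Its arguments: {"type":"object","properties":{"series":{"type":"array"},"force":{"type":"number"}},"required":["series"]}

```bash
mkdir -p pics; python3 - <<'E'
from plant import ctrl
import cv2,numpy as np,pickle
d={}
for n in ["scene","side","wrist"]:
    s=ctrl.get_state();c=ctrl.read_camera(n);d[n]=(s,c)
    cv2.imwrite(f"pics/{n}0.png",c["img"][:,:,::-1])
    print(n,{k:np.round(v,3).tolist() for k,v in c.items() if k!="img"})
pickle.dump(d,open("d0.pkl","wb"));print(s)
E
```

```text
scene {'fx': 491.0, 'fy': 491.0, 'cx': 254.108, 'cy': 188.853, 'R': [[0.899, -0.437, -0.022], [-0.219, -0.407, -0.887], [0.378, 0.802, -0.462]], 't': [-0.418, 0.143, 1.95]}
side {'fx': 362.018, 'fy': 362.018, 'cx': 252.647, 'cy': 188.687, 'R': [[-0.857, -0.515, 0.019], [-0.296, 0.461, -0.837], [0.422, -0.723, -0.547]], 't': [0.431, 0.146, 1.374]}
wrist {'fx': 297.319, 'fy': 297.319, 'cx': 260.455, 'cy': 195.756, 'hand_eye': [[0.0, -0.963, -0.27, 0.068], [1.0, -0.0, 0.001, -0.0], [-0.001, -0.27, 0.963, -0.166], [0.0, 0.0, 0.0, 1.0]]}
{'time': 0.1, 'qpos': array([-1.27600012e+00,  2.87127090e-01,  1.57805634e+00, -8.59383204e-06,
        1.27860571e+00, -1.50010207e-01]), 'dq': array([ 0.00027256, -0.00169378, -0.00243698, -0.00034118, -0.00066543,
        0.00030876]), 'joint_efforts': array([ 2.40626650e-04, -4.07293403e+01, -2.93699080e+01, -1.76465010e-04,
        3.39019760e-03, -4.64058360e-06]), 'eef_pos': array([ 0.29026652, -0.60867389,  0.20673828]), 'tcp_rot': array([ 9.75369318e-01,  2.20575354e-01, -8.35381694e-05, -1.09506662e-03]), 'contact_force': array([1.05233096, 0.24276139, 0.14782824]), 'wrist_torque': array([-0.00549264,  0.00217848, -0.00704355]), 'finger_force': 0.0, 'opening': 1.0004619797530292}
```

View pics/scene0.png

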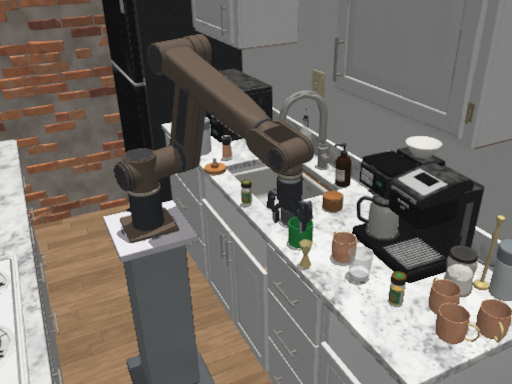

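View pics/side0.png

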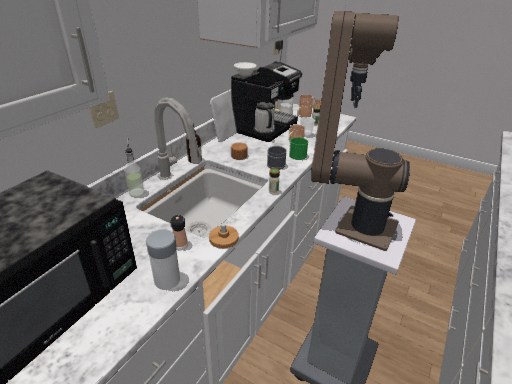

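The scene view shows the lids at about (216,168), the green tin at (301,232), the jigger at (306,253) and an orange bowl at (333,201). In the side view the lids with a post are at (224,235), the dark tin at (277,157), the green look-alike at (299,149), the orange bowl at (240,150), the spice jar at (274,181), the mill at (179,230) and the canister at (163,258). Next I'll make close crops.

```bash
cat > h.py <<'E'
import numpy as np
def ray(c,u,v):
    d=np.array([(u-c["cx"])/c["fx"],(v-c["cy"])/c["fy"],1.]);R=c["R"]
    return -R.T@c["t"],R.T@d
def onz(c,u,v,z):
    o,d=ray(c,u,v);return o+d*(z-o[2])/d[2]
def proj(c,X):
    p=c["R"]@np.asarray(X,float)+c["t"];return c["cx"]+c["fx"]*p[0]/p[2],c["cy"]+c["fy"]*p[1]/p[2]
E
python3 - <<'E'
import pickle,cv2,numpy as np
from h import *
d=pickle.load(open("d0.pkl","rb"));s=d["side"][1];c=d["scene"][1]
for n,u,v,z in [("lid post top",224,226,.069),("tin rim",277,152,.085),("green rim",299,143,.085),("bowl",240,147,.05),("jar",274,172,.105),("mill",178,217,.125),("can",160,237,.176)]:
    X=onz(s,u,v,z);print(n,X.round(3),np.hypot(*X[:2]).round(3),"scene",np.round(proj(c,X),0))
A=cv2.resize(s["img"][195:275,140:270],None,fx=6,fy=6,interpolation=cv2.INTER_CUBIC)[:290*2,:]
B=cv2.resize(s["img"][135:200,225:325],None,fx=6,fy=6,interpolation=cv2.INTER_CUBIC)
W=np.zeros((590,800,3),np.uint8)
a=cv2.resize(s["img"][195:275,140:270],(480,295),interpolation=cv2.INTER_CUBIC);W[:295,:480]=a
b=cv2.resize(s["img"][135:200,225:325],(450,292),interpolation=cv2.INTER_CUBIC);W[297:589,:450]=b
e=cv2.resize(c["img"][140:190,180:250],(320,229),interpolation=cv2.INTER_CUBIC);W[:229,480:]=e
f=cv2.resize(c["img"][180:280,230:330],(290,290),interpolation=cv2.INTER_CUBIC);W[297:587,480:770]=f
cv2.imwrite("pics/crop1.png",W[:,:,::-1])
E
```

```text
lid post top [0.41  0.351 0.069] 0.54 scene [211. 157.]
tin rim [ 0.501 -0.214  0.085] 0.544 scene [286. 200.]
green rim [ 0.455 -0.358  0.085] 0.579 scene [294. 220.]
bowl [ 0.711 -0.222  0.05 ] 0.745 scene [331. 197.]
jar [ 0.41  -0.013  0.105] 0.411 scene [243. 181.]
mill [0.525 0.45  0.125] 0.691 scene [225. 136.]
can [0.459 0.597 0.176] 0.753 scene [201. 119.]
```

View pics/crop1.png

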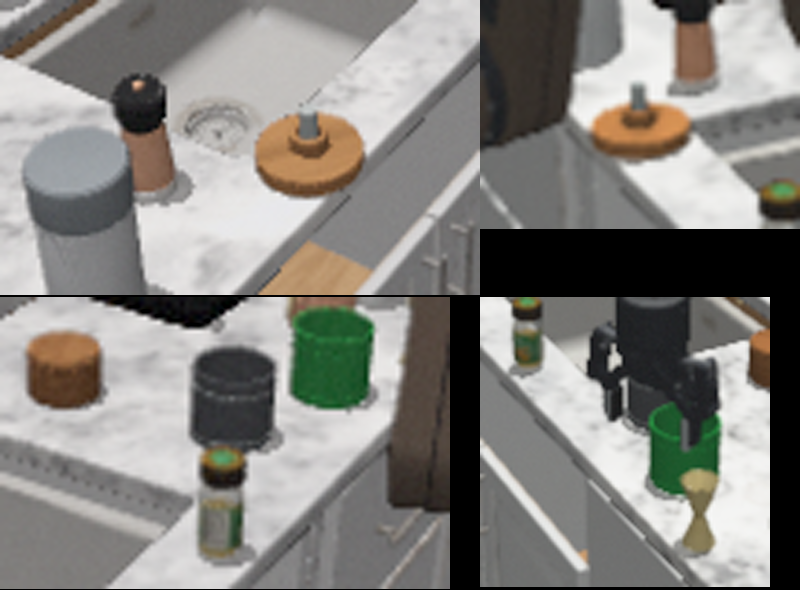

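The crop shows the nested pair, wood with a steel post, at side (224,226). The open dark tin is at side (277,152), between the green look-alike and the wooden bowl; neither of those is used. I'll square the wrist to the world axes and go over the tin for a wrist view.

>>> {"op": "send_rows", "data": {
  "series": [
    [[0,0,-1,0,0,-0.185,1],[0,0,-1,0,0,-0.185,1],[0,0,-1,0,0,-0.185,1],[0,0,-1,0,0,-0.185,1],[0,0,-1,0,0,-0.185,1],[0,0,0,0,0,-0.185,1],[0,0,0,0,0,-0.016,1],[4.8,2.6,0,0,0,0,1],[4.8,2.6,0,0,0,0,1],[4.8,2.6,0,0,0,0,1]]
  ]
}}

```text
time: 1.4
eef_pos: [0.3689, -0.4637, 0.2574]
tcp_rot: [0.708, 0.706, 0.0, -0.0]
contact_force: [0.2, -0.3, 0.5]
opening: 1.004
finger_force: 0.0
```

>>> {"op": "send_rows", "data": {
  "series": [
    [[4.8,2.6,0,0,0,0,1],[4.8,2.6,0,0,0,0,1],[4.8,2.6,0,0,0,0,1],[4.8,2.6,0,0,0,0,1],[2,2,0,0,0,0,1],[0,0,0,0,0,0,1],[0,0,0,0,0,0,1]]
  ]
}}

```text
time: 2.28
eef_pos: [0.492, -0.2536, 0.2577]
tcp_rot: [0.708, 0.707, -0.0, -0.0]
contact_force: [0.2, -0.3, -0.0]
opening: 1.0
finger_force: 0.0
```

```bash
cat >> h.py <<'E'
from scipy.spatial.transform import Rotation as Ro
def wgrab(name):
    from plant import ctrl
    import cv2,pickle
    s=ctrl.get_state();c=ctrl.read_camera("wrist")
    pickle.dump((s,c),open(name+".pkl","wb"));cv2.imwrite(f"pics/{name}.png",c["img"][:,:,::-1]);return s,c
def wT(s,c):
    T=np.eye(4);T[:3,:3]=Ro.from_quat(s["tcp_rot"]).as_matrix();T[:3,3]=s["eef_pos"];return T@np.array(c["hand_eye"])
def wproj(s,c,X):
    T=wT(s,c);p=(np.asarray(X,float).reshape(-1,3)-T[:3,3])@T[:3,:3]
    r=np.hypot(p[:,0],p[:,1]);k=np.arctan2(r,p[:,2])/r
    return np.c_[c["cx"]+c["fx"]*k*p[:,0],c["cy"]+c["fy"]*k*p[:,1]]
def wonz(s,c,u,v,z):
    T=wT(s,c);a=(u-c["cx"])/c["fx"];b=(v-c["cy"])/c["fy"];t=np.hypot(a,b)+1e-12
    d=T[:3,:3]@np.array([a/t*np.sin(t),b/t*np.sin(t),np.cos(t)]);o=T[:3,3];return o+d*(z-o[2])/d[2]
def circ(x,y,z,r):
    a=np.linspace(0,2*np.pi,90);return np.c_[x+r*np.cos(a),y+r*np.sin(a),0*a+z]
E
python3 - <<'E'
from h import *
s,c=wgrab("w1")
print(s["eef_pos"],wproj(s,c,[[.501,-.214,.085],[.455,-.358,.085],[.41,-.013,.105]]).round(0))
E
```

```text
[ 0.49203995 -0.25362264  0.25767523] [[269. 139.]
 [232. 254.]
 [187. -29.]]
```

View pics/w1.png

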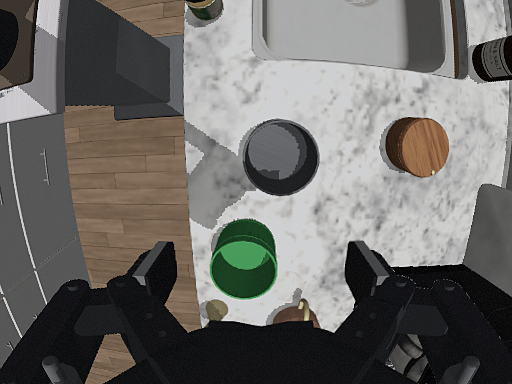

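The wrist view shows the dark tin's rim centred at about (281,157), the green look-alike at (244,260), the wooden block at (418,147) and the jar's edge at (205,5). I'll fit the rim circle next.

```bash
cat >> h.py <<'E'
def fit(s,c,x0,y0,z,r,ch=None,sgn=1,rng=.03,dr=.002):
    import cv2
    from scipy.optimize import brute,fmin
    g=c["img"].astype(float);g=(g.mean(2) if ch is None else ch(g)).astype(np.float32);g=cv2.GaussianBlur(g,(3,3),.7)
    def smp(x,y,R):
        p=wproj(s,c,circ(x,y,z,R)).astype(np.float32);return cv2.remap(g,p[:,0],p[:,1],cv2.INTER_LINEAR).ravel()
    f=lambda q:-sgn*np.clip((smp(*q,r+dr)-smp(*q,r-dr))*sgn,-20,60).mean()*sgn
    b=brute(f,((x0-rng,x0+rng),(y0-rng,y0+rng)),Ns=31,finish=fmin);return b,-f(b)
E
python3 - <<'E'
from h import *
import pickle
s,c=pickle.load(open("w1.pkl","rb"))
print(wonz(s,c,281,157,.085))
for r in (.043,.044,.045,.046,.047): print(r,fit(s,c,.51,-.22,.085,r))
for r in (.041,.042,.043): print("in",r,fit(s,c,.51,-.22,.085,r,sgn=1))
E
```

```text
[ 0.51521557 -0.23428645  0.085     ]
0.043 (array([ 0.51367301, -0.23432192]), np.float32(55.361202))
0.044 (array([ 0.51499129, -0.23391296]), np.float32(58.67564))
0.045 (array([ 0.5158181 , -0.23470325]), np.float32(58.334797))
0.046 (array([ 0.51536627, -0.23568501]), np.float32(56.730534))
0.047 (array([ 0.5123912 , -0.23508017]), np.float32(46.595547))
in 0.041 (array([ 0.51461723, -0.2297694 ]), np.float32(33.281746))
in 0.042 (array([ 0.51413251, -0.23593538]), np.float32(47.745853))
in 0.043 (array([ 0.51367301, -0.23432192]), np.float32(55.361202))
```

>>> {"op": "send_rows", "data": {
  "series": [
    [[6,0,0,0,0,0,1],[6,0,0,0,0,0,1],[6,0,0,0,0,0,1],[6,0,0,0,0,0,1],[6,0,0,0,0,0,1],[6,0,0,0,0,0,1],[6,-1,0,0,0,0,1],[6,-2,0,0,0,0,1],[5,-2,0,0,0,0,1],[2,-1,0,0,0,0,1]]
  ]
}}

```text
time: 3.58
eef_pos: [0.432, 0.2972, 0.2579]
tcp_rot: [0.707, 0.707, -0.0, -0.0]
contact_force: [-0.1, -0.7, -0.3]
opening: 0.998
finger_force: 0.0
```

>>> {"op": "send_rows", "data": {
  "series": [
    [[0,0,0,0,0,0,1],[0,0,0,0,0,0,1],[0,0,0,0,0,0,1]]
  ]
}}

```text
time: 3.95
eef_pos: [0.4334, 0.2948, 0.258]
tcp_rot: [0.708, 0.706, -0.0, 0.0]
contact_force: [-0.3, 0.2, 0.0]
opening: 0.999
finger_force: 0.0
```

```bash
python3 - <<'E'
from h import *
import pickle
s,c=wgrab("w2")
d=pickle.load(open("d0.pkl","rb"));print("tin in side",np.round(proj(d["side"][1],[.5152,-.2343,.085]),1))
print(s["eef_pos"],wproj(s,c,[[.41,.351,.018],[.41,.351,.069]]).round(0))
E
```

```text
tin in side [276.3 149.6]
[0.43341982 0.29477608 0.25800416] [[243. 123.]
 [241. 124.]]
```

View pics/w2.png

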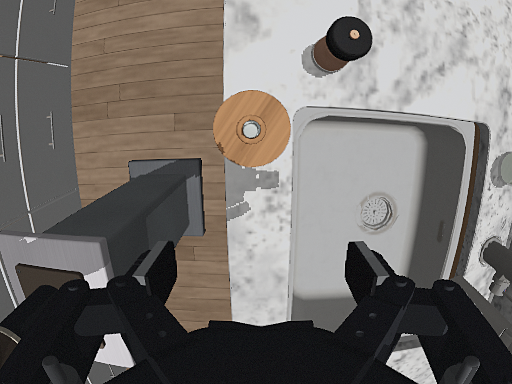

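The wrist view shows the wooden disc centred at about (252,128), the post's top at (251,130) and the mill at (350,38), clear of the fingers.

```bash
python3 - <<'E'
from h import *
import pickle
s,c=pickle.load(open("w2.pkl","rb"))
p=wonz(s,c,251,130,.069);print(p)
wood=lambda g:g[...,2]-g[...,0]
for r in (.051,.052,.053,.054): print("disc",r,fit(s,c,.42,.34,.023,r,ch=wood,dr=.003))
for r in (.008,.009,.010): print("post",r,fit(s,c,.42,.34,.069,r,ch=lambda g:-(g[...,2]-g[...,0])*1.,rng=.015))
E
```

```text
[0.42203293 0.34423697 0.069     ]
disc 0.051 (array([0.42028787, 0.34460152]), np.float32(55.58396))
disc 0.052 (array([0.42133198, 0.34543199]), np.float32(55.67307))
disc 0.053 (array([0.42229505, 0.34453303]), np.float32(55.575256))
disc 0.054 (array([0.42141945, 0.34403397]), np.float32(54.345146))
post 0.008 (array([0.41895453, 0.34189162]), np.float32(32.532093))
post 0.009 (array([0.42238702, 0.3455002 ]), np.float32(44.5972))
post 0.01 (array([0.42173044, 0.34519682]), np.float32(60.0))
```

>>> {"op": "send_rows", "data": {
  "series": [
    [[5,-1.1,3,0,0,0,1],[0,0,5,0,0,0,1],[0,0,5,0,0,0,1],[0,0,5,0,0,0,1],[0,0,3,0,0,0,1],[0,0,0,0,0,0,1],[0,0,0,0,0,0,1],[0,0,0,0,0,0,1]]
  ]
}}

```text
time: 5.0
eef_pos: [0.4234, 0.3467, 0.0503]
tcp_rot: [0.707, 0.707, 0.002, 0.001]
contact_force: [-0.3, 0.3, -0.4]
opening: 1.0
finger_force: 0.0
```

```bash
python3 - <<'E'
from h import *
s,c=wgrab("w3");print(s["eef_pos"],s["contact_force"])
wood=lambda g:g[...,2]-g[...,0]
p=s["eef_pos"]
for r in (.009,.010): print("post",r,fit(s,c,.422,.345,.069,r,ch=lambda g:-(g[...,2]-g[...,0])*1.,rng=.012))
for r in (.052,.053): print("disc",r,fit(s,c,.422,.345,.023,r,ch=wood,dr=.003,rng=.015))
E
```

```text
[0.42336766 0.34670075 0.05033396] [-0.31397066  0.31166955 -0.4102303 ]
post 0.009 (array([0.4210963 , 0.34421521]), np.float32(42.47622))
post 0.01 (array([0.42101023, 0.34547605]), np.float32(43.433838))
disc 0.052 (array([0.42109933, 0.34307749]), np.float32(56.288853))
disc 0.053 (array([0.4212039 , 0.34394838]), np.float32(56.02467))
```

View pics/w3.png

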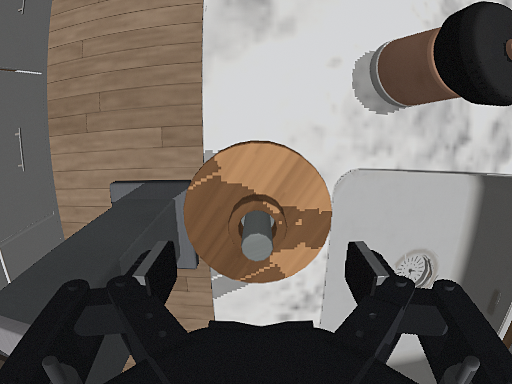

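The wrist view shows the post's top at about (258,245), roughly midway between the pads. I'll nudge 2 mm, go down 4 mm and close.

>>> {"op": "send_rows", "data": {
  "series": [
    [[-0.2,-0.2,0.4,0,0,0,1],[0,0,0,0,0,0,1],[0,0,0,0,0,0,-1],[0,0,0,0,0,0,-1],[0,0,0,0,0,0,-1],[0,0,0,0,0,0,-1],[0,0,0,0,0,0,-1],[0,0,0,0,0,0,-1]]
  ],
  "force": 60
}}

```text
time: 6.05
eef_pos: [0.4202, 0.3441, 0.0443]
tcp_rot: [0.707, 0.707, 0.001, 0.0]
contact_force: [0.5, 0.0, 0.9]
opening: 0.138
finger_force: 58.6
```

>>> {"op": "send_rows", "data": {
  "series": [
    [[0,0,-1,0,0,0,-1],[0,0,-2,0,0,0,-1],[0,0,-3,0,0,0,-1],[0,0,-4,0,0,0,-1],[0,0,-5,0,0,0,-1],[0,0,-5,0,0,0,-1],[0,0,0,0,0,0,-1],[0,0,0,0,0,0,-1]]
  ]
}}

```text
time: 7.05
eef_pos: [0.4191, 0.3438, 0.2438]
tcp_rot: [0.707, 0.707, -0.0, -0.0]
contact_force: [0.1, -0.7, 0.3]
opening: -0.001
finger_force: 0.0
```

```bash
python3 - <<'E'
from h import *
s,c=wgrab("w4");print(s["eef_pos"],s["contact_force"],s["opening"])
wood=lambda g:g[...,2]-g[...,0]
p=s["eef_pos"];dz=p[2]-.0443
for r in (.052,.053): print("disc",r,fit(s,c,p[0],p[1],.023+dz,r,ch=wood,dr=.003,rng=.015),p)
E
```

```text
[0.41910748 0.34383696 0.24376636] [ 0.09714412 -0.67478665  0.33479866] -0.0005147329418192101
disc 0.052 (array([0.43153325, 0.3535262 ]), np.float32(13.071273)) [0.41910748 0.34383696 0.24376636]
disc 0.053 (array([0.43328165, 0.35383039]), np.float32(12.8811455)) [0.41910748 0.34383696 0.24376636]
```

View pics/w4.png

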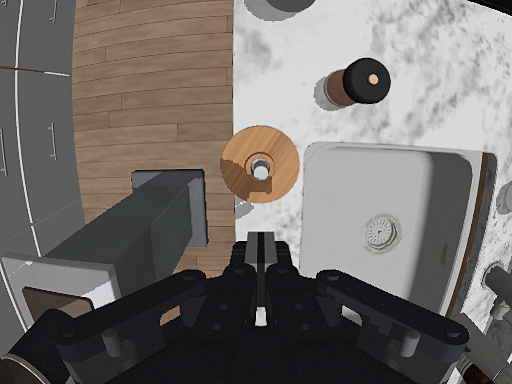

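The grip slipped off: the fingers are shut and empty, and the pair still stands nested at (260,163). I'll re-measure before deciding how to mend it.

```bash
python3 - <<'E'
from h import *
import pickle
s,c=pickle.load(open("w4.pkl","rb"))
wood=lambda g:g[...,2]-g[...,0]
for r in (.052,.053): print("disc",r,fit(s,c,.42,.345,.023,r,ch=wood,dr=.003,rng=.03))
for r in (.009,.010): print("post",r,fit(s,c,.42,.345,.069,r,ch=lambda g:-wood(g),rng=.012))
print(wonz(s,c,261,172,.069))
# fingertips seen shut: where is the TCP in the picture?
print(wproj(s,c,[s["eef_pos"]]), wproj(s,c,[s["eef_pos"]+[0,0,.019]]))
s,c=pickle.load(open("w3.pkl","rb"));p=s["eef_pos"]
print("w3 pads expected (open, 13 back):",wproj(s,c,[p+[-.0425,0,.013],p+[.0425,0,.013],p+[-.0425,0,.032],p+[-.0425,.011,.013]]).round())
E
```

```text
disc 0.052 (array([0.41809943, 0.34539761]), np.float32(51.694923))
disc 0.053 (array([0.41887397, 0.34582607]), np.float32(51.807476))
post 0.009 (array([0.41769552, 0.35157267]), np.float32(39.598145))
post 0.01 (array([0.41769423, 0.35027556]), np.float32(45.929047))
[0.41929965 0.34510044 0.069     ]
[[260.85923496 230.51307147]] [[260.86358517 243.83859025]]
w3 pads expected (open, 13 back): [[187. 238.]
 [335. 238.]
 [178. 253.]
 [185. 221.]]
```

The pair hasn't moved more than about 2 mm, to (0.419,0.345), and it's still nested. With 60 N near the fingertips the opening read 0.138, where an 18 mm post should give about 0.21, so the pads may have splayed and squeezed the post out. I'll regrasp as low as the collar allows with less force, then check the opening before lifting.

>>> {"op": "send_rows", "data": {
  "series": [
    [[0.1,0,4,0,0,0,1],[0,0,4,0,0,0,1],[0,0,4,0,0,0,1],[0,0,0,0,0,0,1],[0,0,0,0,0,0,1],[0,0,0,0,0,0,1],[0,0,5,0,0,0,1],[0,0,3,0,0,0,1],[0,0,0,0,0,0,1],[0,0,0,0,0,0,1]]
  ]
}}

```text
time: 8.35
eef_pos: [0.4213, 0.3459, 0.0463]
tcp_rot: [0.707, 0.707, 0.002, 0.001]
contact_force: [0.6, 0.2, 0.3]
opening: 0.997
finger_force: 0.0
```

>>> {"op": "send_rows", "data": {
  "series": [
    [[0,0,0,0,0,0,-1],[0,0,0,0,0,0,-1],[0,0,0,0,0,0,-1],[0,0,0,0,0,0,-1],[0,0,0,0,0,0,-1],[0,0,0,0,0,0,-1]]
  ],
  "force": 25
}}

```text
time: 9.1
eef_pos: [0.4195, 0.3451, 0.0443]
tcp_rot: [0.707, 0.707, -0.0, -0.0]
contact_force: [-1.7, -0.1, 4.2]
opening: 0.176
finger_force: 24.5
```

```bash
python3 - <<'E'
from h import *
import cv2
s,c=wgrab("w5");print(s["eef_pos"],s["contact_force"],s["opening"],s["finger_force"])
cv2.imwrite("pics/w5c.png",cv2.resize(c["img"][150:350,130:390],(780,600),interpolation=cv2.INTER_CUBIC)[:,:,::-1])
E
```

```text
[0.41954278 0.34508261 0.04427008] [-1.71706399 -0.06440226  4.19981406] 0.17550704473109066 24.483829736709595
```

View pics/w5c.png

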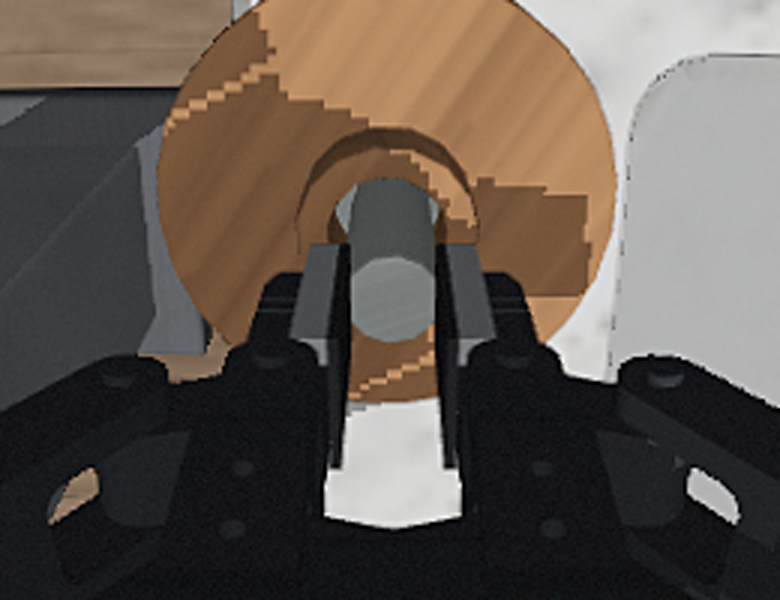

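The crop shows the post squarely between the pads, its top centred at crop (392,298), so the lateral placement is right. I'll lift slowly and watch the opening.

>>> {"op": "send_rows", "data": {
  "series": [
    [[0,0,-0.3,0,0,0,-1],[0,0,-0.3,0,0,0,-1],[0,0,-0.3,0,0,0,-1],[0,0,-0.3,0,0,0,-1],[0,0,0,0,0,0,-1]]
  ]
}}

```text
time: 9.78
eef_pos: [0.42, 0.3451, 0.0564]
tcp_rot: [0.707, 0.707, 0.0, 0.0]
contact_force: [-0.0, -0.5, -2.1]
opening: 0.171
finger_force: 24.4
```

```bash
python3 - <<'E'
from h import *
s,c=wgrab("w6");print(s["eef_pos"],s["contact_force"],s["opening"],s["finger_force"])
wood=lambda g:g[...,2]-g[...,0]
for z in (.019,.023,.027,.031,.035): print(z,[fit(s,c,.42,.345,z,r,ch=wood,dr=.003,rng=.012) for r in (.053,)])
s,c=__import__("pickle").load(open("w5.pkl","rb"))
for z in (.019,.023,.027,.031,.035): print(z,[fit(s,c,.42,.345,z,r,ch=wood,dr=.003,rng=.012) for r in (.053,)])
E
```

```text
[0.41995063 0.34511903 0.05637544] [-0.0397728  -0.45063313 -2.09606777] 0.1711037861690358 24.37394142150879
0.019 [(array([0.42235891, 0.3443531 ]), np.float32(30.55294))]
0.023 [(array([0.41765439, 0.34169976]), np.float32(40.515423))]
0.027 [(array([0.41789437, 0.34253429]), np.float32(46.257584))]
0.031 [(array([0.41922271, 0.34353745]), np.float32(46.481716))]
0.035 [(array([0.41923008, 0.34650947]), np.float32(46.585426))]
0.019 [(array([0.41914759, 0.34336254]), np.float32(46.405205))]
0.023 [(array([0.41835635, 0.34697571]), np.float32(46.89854))]
0.027 [(array([0.41842159, 0.34756728]), np.float32(46.5107))]
0.031 [(array([0.41751026, 0.34851914]), np.float32(30.339113))]
0.035 [(array([0.41308979, 0.34601457]), np.float32(25.524452))]
```

The wrist carries about 2 N and the disc has risen with the tool. I'll go on gently and watch for creep.

>>> {"op": "send_rows", "data": {
  "series": [
    [[0,0,-0.3,0,0,0,-1],[0,0,-0.3,0,0,0,-1],[0,0,0,0,0,0,-1],[0,0,0,0,0,0,-1],[0,0,0,0,0,0,-1],[0,0,0,0,0,0,-1]]
  ]
}}

```text
time: 10.58
eef_pos: [0.4196, 0.345, 0.0619]
tcp_rot: [0.707, 0.707, -0.0, -0.0]
contact_force: [-0.3, -0.0, -2.3]
opening: 0.174
finger_force: 24.4
```

```bash
python3 - <<'E'
from h import *
s,c=wgrab("w7");print(s["eef_pos"],s["contact_force"],s["opening"],s["finger_force"])
import pickle
wood=lambda g:g[...,2]-g[...,0]
# size of disc in picture: image-only apparent radius, shift vs w5 -> height
for n in ("w5","w6","w7"):
    s,c=pickle.load(open(n+".pkl","rb"));p=s["eef_pos"]
    b=max(((fit(s,c,.4195,.345,z,.053,ch=wood,dr=.0015,rng=.008)[1],z) for z in np.arange(p[2]-.045,p[2]+.006,.003)))
    print(n,p[2],b,"disc-TCP",b[1]-p[2])
E
```

```text
[0.41962271 0.34495347 0.06191451] [-0.32240118 -0.03530235 -2.29457467] 0.17356181938328297 24.387640357017517
w5 0.04427008420459424 (np.float32(46.330925), np.float64(0.02027008420459424)) disc-TCP -0.023999999999999997
w6 0.05637544302525857 (np.float32(46.123615), np.float64(0.03237544302525856)) disc-TCP -0.024000000000000007
w7 0.06191451442288262 (np.float32(46.001503), np.float64(0.037914514422882614)) disc-TCP -0.024000000000000007
```

No creep: the disc-to-TCP distance is constant and the wrist shows −2.3 N. I'll raise and carry it to the tin.

>>> {"op": "send_rows", "data": {
  "series": [
    [[0,0,-0.6,0,0,0,-1],[0,0,-1.2,0,0,0,-1],[0,0,-1.8,0,0,0,-1],[0,0,-2.2,0,0,0,-1],[0,0,-2.2,0,0,0,-1],[-0.5,0.2,-2.2,0,0,0,-1],[-1,0.4,-1.8,0,0,0,-1],[-2,0.6,-1.2,0,0,0,-1],[-3,0.8,-0.6,0,0,0,-1],[-3.5,1,0,0,0,0,-1]]
  ]
}}

```text
time: 11.88
eef_pos: [0.4504, 0.2441, 0.2018]
tcp_rot: [0.707, 0.707, 0.001, 0.001]
contact_force: [0.9, -1.1, -1.9]
opening: 0.171
finger_force: 24.4
```

>>> {"op": "send_rows", "data": {
  "series": [
    [[-4,1,0,0,0,0,-1],[-4,1,0,0,0,0,-1],[-4,1,0,0,0,0,-1],[-4,0.5,0,0,0,0,-1],[-4,0.5,0,0,0,0,-1],[-4,0.5,0,0,0,0,-1],[-4,0.5,0,0,0,0,-1],[-4,0.5,0,0,0,0,-1],[-4,0.5,0,0,0,0,-1],[-4,0.5,0,0,0,0,-1]]
  ]
}}

```text
time: 13.12
eef_pos: [0.5145, -0.1568, 0.201]
tcp_rot: [0.707, 0.707, 0.0, 0.0]
contact_force: [0.2, -0.0, -2.1]
opening: 0.168
finger_force: 24.4
```

>>> {"op": "send_rows", "data": {
  "series": [
    [[-3,0,0,0,0,0,-1],[-2,0,0,0,0,0,-1],[-1,0,0,0,0,0,-1],[0,0,0,0,0,0,-1],[0,0,0,0,0,0,-1]]
  ]
}}

```text
time: 13.75
eef_pos: [0.5147, -0.2141, 0.2]
tcp_rot: [0.707, 0.707, 0.0, -0.0]
contact_force: [0.2, -0.4, -2.2]
opening: 0.171
finger_force: 24.4
```

>>> {"op": "send_rows", "data": {
  "series": [
    [[-1,0.1,0,0,0,0,-1],[-1,0,0,0,0,0,-1],[0,0,1,0,0,0,-1],[0,0,1,0,0,0,-1],[0,0,0,0,0,0,-1],[0,0,0,0,0,0,-1]]
  ]
}}

```text
time: 14.5
eef_pos: [0.5157, -0.2348, 0.1798]
tcp_rot: [0.707, 0.707, -0.0, -0.0]
contact_force: [0.7, 0.3, -1.3]
opening: 0.167
finger_force: 24.5
```

```bash
python3 - <<'E'
from h import *
from plant import ctrl
import cv2
s,c=wgrab("w8");p=s["eef_pos"];print(p,s["contact_force"])
wood=lambda g:g[...,2]-g[...,0]
print("disc",fit(s,c,p[0],p[1],p[2]-.0213,.053,ch=wood,dr=.003,rng=.012))
a=ctrl.read_camera("side");b=ctrl.read_camera("scene")
def draw(cam,box,k):
    u0,v0,u1,v1=box;im=cv2.resize(cam["img"][v0:v1,u0:u1],None,fx=k,fy=k,interpolation=cv2.INTER_CUBIC)
    for (z,r,col) in ((.085,.045,(255,0,0)),(p[2]-.0213,.053,(0,255,255)),):
        q=np.array([[(np.array(proj(cam,X))-[u0-.5,v0-.5])*k] for X in circ(.5152 if r<.05 else p[0],-.2343 if r<.05 else p[1],z,r)]).astype(np.int32)
        cv2.polylines(im,[q],True,col,1)
    return im
A=draw(a,(230,85,325,185),4);B=draw(b,(250,140,345,240),4)
cv2.imwrite("pics/h1.png",np.hstack([A,B])[:,:,::-1]);print(A.shape)
E
```

```text
[ 0.51565711 -0.23481268  0.17982407] [ 0.7077606   0.26469865 -1.30696113]
disc (array([ 0.51443659, -0.23290908]), np.float32(50.197872))
(400, 380, 3)
```

View pics/h1.png

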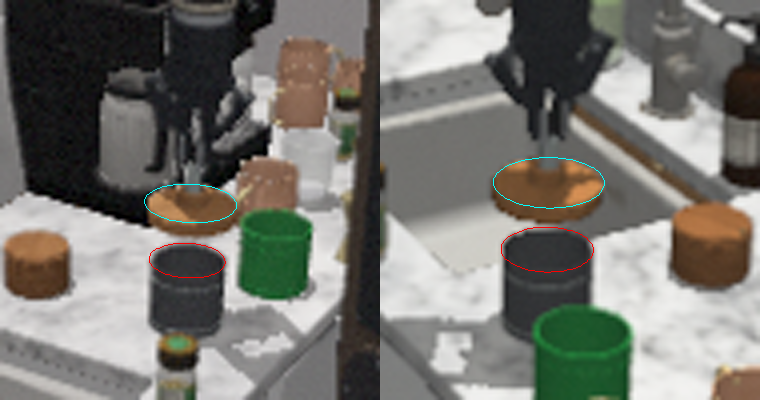

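Both views show the predicted rim circle (red) on the tin and the lid held directly above it. I'll lower it.

>>> {"op": "send_rows", "data": {
  "series": [
    [[0,0,1,0,0,0,-1],[0,0,1.2,0,0,0,-1],[0,0,1.2,0,0,0,-1],[0,0,0.8,0,0,0,-1],[0,0,0.5,0,0,0,-1],[0,0,0.3,0,0,0,-1],[0,0,0.2,0,0,0,-1],[0,0,0.2,0,0,0,-1],[0,0,0,0,0,0,-1]]
  ]
}}

```text
time: 15.78
eef_pos: [0.5157, -0.235, 0.1261]
tcp_rot: [0.707, 0.707, 0.0, 0.0]
contact_force: [0.2, -1.0, -2.0]
opening: 0.173
finger_force: 24.5
```

>>> {"op": "send_rows", "data": {
  "series": [
    [[0,0,0.2,0,0,0,-1],[0,0,0.2,0,0,0,-1],[0,0,0.2,0,0,0,-1],[0,0,0.2,0,0,0,-1],[0,0,0.1,0,0,0,-1],[0,0,0,0,0,0,-1],[0,0,0,0,0,0,-1]]
  ]
}}

```text
time: 16.65
eef_pos: [0.5157, -0.235, 0.1171]
tcp_rot: [0.707, 0.707, 0.0, 0.0]
contact_force: [0.2, -0.8, -1.7]
opening: 0.168
finger_force: 24.5
```

Still free at an origin height of about 73 mm. Next I'll take the last 2 mm.

>>> {"op": "send_rows", "data": {
  "series": [
    [[0,0,0.1,0,0,0,-1],[0,0,0.1,0,0,0,-1],[0,0,0,0,0,0,-1],[0,0,0,0,0,0,-1]]
  ]
}}

```text
time: 17.15
eef_pos: [0.5157, -0.2353, 0.1155]
tcp_rot: [0.707, 0.707, -0.0, 0.0]
contact_force: [-2.3, -1.1, 2.3]
opening: 0.173
finger_force: 25.6
```

Contact: the wrist force went from −2 N to +2.3 N with the TCP at the home height. I'll release.

>>> {"op": "send_rows", "data": {
  "series": [
    [[0,0,0,0,0,0,1],[0,0,0,0,0,0,1],[0,0,0,0,0,0,1],[0,0,0,0,0,0,1],[0,0,0,0,0,0,1]]
  ]
}}

```text
time: 17.77
eef_pos: [0.5158, -0.235, 0.115]
tcp_rot: [0.707, 0.707, 0.0, 0.0]
contact_force: [-0.1, -0.0, 0.3]
opening: 0.998
finger_force: 0.0
```

```bash
python3 - <<'E'
from h import *
from plant import ctrl
import cv2
s,c=wgrab("w9");p=s["eef_pos"];print(p,s["contact_force"],s["opening"])
wood=lambda g:g[...,2]-g[...,0]
for z in (.085,.089,.094,.098,.102): print(z,"disc",fit(s,c,.5155,-.2348,z,.053,ch=wood,dr=.0015,rng=.01))
print("post",fit(s,c,.5155,-.2348,.140,.009,ch=lambda g:-wood(g),rng=.008))
a=ctrl.read_camera("side");b=ctrl.read_camera("scene")
f=lambda m,u,v:cv2.resize(m["img"][v:v+100,u:u+95],None,fx=4,fy=4,interpolation=cv2.INTER_CUBIC)
cv2.imwrite("pics/h2.png",np.hstack([f(a,230,85),f(b,250,140)])[:,:,::-1])
E
```

```text
[ 0.51576036 -0.23498024  0.1150322 ] [-0.12447107 -0.03660543  0.3074817 ] 0.9984313184932342
0.085 disc (array([ 0.51592304, -0.23829956]), np.float32(29.53305))
0.089 disc (array([ 0.51386308, -0.23617817]), np.float32(56.647))
0.094 disc (array([ 0.51421492, -0.23448928]), np.float32(54.421295))
0.098 disc (array([ 0.51217609, -0.23279533]), np.float32(30.938984))
0.102 disc (array([ 0.51018268, -0.23196719]), np.float32(25.275185))
post (array([ 0.51556324, -0.23634879]), np.float32(41.38308))
```

View pics/h2.png

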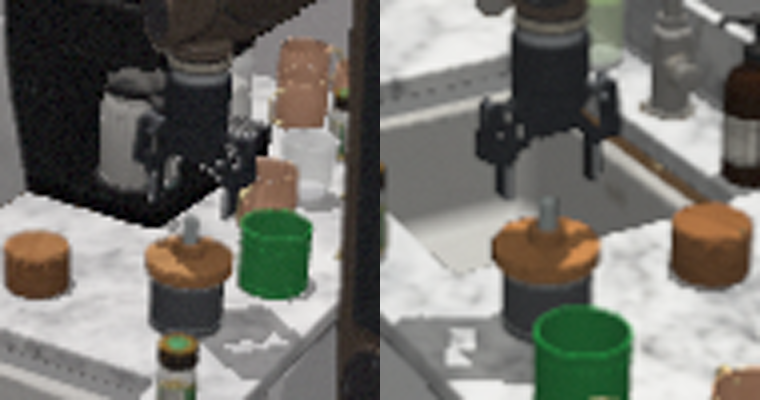

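The pair sits home on the tin with the skirt over the rim, and the fingers are clear of the post. Next I'll go down to the collar and grip it.

>>> {"op": "send_rows", "data": {
  "series": [
    [[0,-0.1,1,0,0,0,1],[0,0,0.6,0,0,0,1],[0,0,0.4,0,0,0,1],[0,0,0,0,0,0,1],[0,0,0,0,0,0,1]]
  ]
}}

```text
time: 18.55
eef_pos: [0.5148, -0.2351, 0.0952]
tcp_rot: [0.707, 0.707, 0.0, 0.0]
contact_force: [-0.7, -0.3, -0.9]
opening: 1.001
finger_force: 0.0
```

>>> {"op": "send_rows", "data": {
  "series": [
    [[0,0,0,0,0,0,-1],[0,0,0,0,0,0,-1],[0,0,0,0,0,0,-1],[0,0,0,0,0,0,-1],[0,0,0,0,0,0,-1],[0,0,0,0,0,0,-1]]
  ],
  "force": 25
}}

```text
time: 19.3
eef_pos: [0.515, -0.2351, 0.0952]
tcp_rot: [0.707, 0.707, 0.0, 0.0]
contact_force: [1.9, 0.3, -0.3]
opening: 0.199
finger_force: 25.7
```

The opening of 0.199 is smaller than a 38 mm collar should give. Before lifting I'll measure the gap by tracking the finger patches from w5, where they gripped the 18 mm post.

```bash
python3 - <<'E'
from h import *
import cv2,pickle
s5,c5=pickle.load(open("w5.pkl","rb"));s,c=wgrab("w10");p=s["eef_pos"];print(p,s["contact_force"],s["opening"],s["finger_force"])
s4,c4=pickle.load(open("w4.pkl","rb"))
G=lambda c:cv2.cvtColor(c["img"],cv2.COLOR_RGB2GRAY)
for nm,(u0,v0,u1,v1) in {"L":(205,255,245,300),"R":(277,255,317,300),"Ltip":(224,228,246,264),"Rtip":(276,228,298,264),"Larm":(140,290,190,330),"Rarm":(330,290,380,330)}.items():
    t=G(c5)[v0:v1,u0:u1];o=[]
    for cc in (c4,c):
        m=cv2.matchTemplate(G(cc),t,cv2.TM_CCOEFF_NORMED);_,q,_,l=cv2.minMaxLoc(m);o.append((l[0]-u0,l[1]-v0,round(q,2)))
    print(nm,"vs shut",o[0],"now",o[1])
wood=lambda g:g[...,2]-g[...,0]
for z in (.089,.0915,.094): print(z,fit(s,c,.515,-.235,z,.053,ch=wood,dr=.0015,rng=.01))
print("post",fit(s,c,.515,-.235,.140,.009,ch=lambda g:-wood(g),rng=.008))
print("px 18mm/38mm edges at tip",wproj(s,c,[p+[-.009,.011,.003],p+[.009,.011,.003],p+[-.019,.011,.003],p+[.019,.011,.003]]).round())
x=G(c)
for v in (215,225,235,245,255): print(v,x[v,200:322:4])
E
```

```text
[ 0.51500565 -0.23513437  0.0952182 ] [ 1.9369419   0.27940795 -0.25241988] 0.19881177899291053 25.721409022808075
L vs shut (18, 0, 0.83) now (-3, 0, 0.93)
R vs shut (-18, 0, 0.88) now (3, 0, 0.94)
Ltip vs shut (240, -79, 0.77) now (-3, 0, 0.91)
Rtip vs shut (-17, 1, 0.7) now (3, 0, 0.95)
Larm vs shut (15, 1, 0.8) now (-3, 0, 0.91)
Rarm vs shut (-17, 0, 0.84) now (2, 0, 0.95)
0.089 (array([ 0.51331919, -0.23629046]), np.float32(45.279472))
0.0915 (array([ 0.51378023, -0.23552815]), np.float32(47.26868))
0.094 (array([ 0.51360448, -0.2346923 ]), np.float32(45.224815))
post (array([ 0.5149142 , -0.23642951]), np.float32(17.259172))
px 18mm/38mm edges at tip [[245. 215.]
 [276. 215.]
 [228. 215.]
 [294. 215.]]
215 [ 82  87  88  86  84  81  84  85  42  49  87  89  85  90  80  79  78  82
  84  68  50  41  78  76  79 130 136 135 132 138 141]
225 [86 88 80 79 81 87 83 47 88 86 84 69 62 69 72 72 68 66 69 84 88 88 42 78
 81 85 83 82 88 88 85]
235 [ 82  80  81  84  85  78  74  86  69  69  29  35  68  71  70  72  71  70
  65 110   9  70  68  75  82  81  89  88  86  86  85]
245 [80 84 84 81  5 15 13 69 70 70 15 19 69 71 72 72 70 69 66 62 12 72 70 71
 14 20 15 86 85 87 86]
255 [ 84  83  76  36  16  12  15  70  69  64  11  69  70 118 125 124 125 115
  72  66  11  43  70  68  54  14  17  15  84  88  88]
```

```bash
python3 - <<'E'
from h import *
import cv2,pickle
G=lambda c:cv2.cvtColor(c["img"],cv2.COLOR_RGB2GRAY)
s5,c5=pickle.load(open("w5.pkl","rb"));s,c=pickle.load(open("w10.pkl","rb"));p=s["eef_pos"]
for z in (.115,.12,.125,.13,.135,.14): print("post top row if z",z,wproj(s,c,[[p[0],p[1],z],[p[0]-.009,p[1],z],[p[0]+.009,p[1],z]]).round(0).tolist())
for z in (.094,.0965,.10,.105,.112): q=wproj(s,c,circ(p[0],p[1],z,.019));print("collar",z,q.min(0).round(),q.max(0).round())
x=G(c);y=G(c5)
print("col 260 now",x[180:340:4,260]);print("col 260 w5",y[180:340:4,260])
for v in (205,225,235,245,255,265,275,285,295): print(v,"now",x[v,216:308:4]);print(v,"w5 ",y[v,216:308:4])
E
```

```text
post top row if z 0.115 [[261.0, 244.0], [244.0, 244.0], [278.0, 244.0]]
post top row if z 0.12 [[261.0, 248.0], [244.0, 248.0], [278.0, 248.0]]
post top row if z 0.125 [[261.0, 253.0], [243.0, 253.0], [279.0, 253.0]]
post top row if z 0.13 [[261.0, 257.0], [243.0, 257.0], [279.0, 257.0]]
post top row if z 0.135 [[261.0, 262.0], [242.0, 262.0], [280.0, 262.0]]
post top row if z 0.14 [[261.0, 267.0], [242.0, 267.0], [280.0, 267.0]]
collar 0.094 [230. 200.] [292. 258.]
collar 0.0965 [229. 201.] [293. 259.]
collar 0.1 [229. 203.] [293. 262.]
collar 0.105 [228. 205.] [294. 266.]
collar 0.112 [226. 209.] [295. 272.]
col 260 now [141  82  87  89  90  91  46  47  84  78  75  71  72  72  71  71  73  72
  79 120 119 113 116 115 115 113  86  71 140 140 203 206 208 207 210 219
 234  18  19  19]
col 260 w5 [149 152 154 109  57 147  85  83  77  76  79  78  79  78 145 128 124 125
 122 124 122  83  86  82 109  93 174 209 209 210 209 211 213 216 216 214
 224  18  19  13]
205 now [ 88  86  84  83  88  87  86  50  45  45  44  47  47  48  46  74  70  71
  73 130 124 129 132]
205 w5  [ 95  89  88  89  9
[... 951 characters left out ...]
  22   5 128  30   8  92  84  85  84  87  93  95  12  35 129
  32  21  20  22  21]
275 now [ 16  16  19  19  21  21  18  94 115 117 117 116 116 120 115 128  11  28
  18  17  13  16  16]
275 w5  [ 20  22  15  12  16  18  37  10  85  84  80 158  87  92  93   7  34  21
  18  19  22  18  22]
285 now [ 18  15  16  12  17  20  28  89  79  79  78  75 146 143 139 141   8  33
  19  19  20  15  19]
285 w5  [ 15  18  19  18  21  17  35   1 147 193 191 219 219 215 217 128  34  22
  22  24  14  15  20]
295 now [ 19  19  18  16  13  10  31 129 128 131 139 142 138 139 140 137  13  29
  25  18  16  20  15]
295 w5  [ 20  19  18  18  20  23  34 122 211 209 209 210 208 204 199 174  37  25
  19  18  22  18  23]
```

The numbers explain it. The post top is at row 268 and the collar edge at row 210, which match heights of 0.140 and 0.112, so the pair is home. The fingertips' lower edge at row 232 puts the real tips about 18 mm above the reported TCP. They closed on the post just above the collar, and the first grasp only had a few mm of post for the same reason. I'll open, go 16 mm lower and close on the collar.

>>> {"op": "send_rows", "data": {
  "series": [
    [[0,0,0,0,0,0,1],[0,0,0,0,0,0,1],[0,0,0,0,0,0,1],[0,0,0,0,0,0,1],[0,0,0.6,0,0,0,1],[0,0,0.6,0,0,0,1],[0,0,0.4,0,0,0,1],[0,0,0,0,0,0,1],[0,0,0,0,0,0,1]]
  ]
}}

```text
time: 20.48
eef_pos: [0.5148, -0.2351, 0.0791]
tcp_rot: [0.707, 0.707, 0.0, 0.0]
contact_force: [0.7, -0.8, 0.3]
opening: 0.998
finger_force: 0.0
```

>>> {"op": "send_rows", "data": {
  "series": [
    [[0,0,0,0,0,0,-1],[0,0,0,0,0,0,-1],[0,0,0,0,0,0,-1],[0,0,0,0,0,0,-1],[0,0,0,0,0,0,-1]]
  ],
  "force": 30
}}

```text
time: 21.1
eef_pos: [0.5149, -0.2352, 0.0795]
tcp_rot: [0.707, 0.707, 0.0, 0.0]
contact_force: [0.2, -0.0, 3.5]
opening: 0.425
finger_force: 30.0
```

The opening of 0.425 matches the 38 mm collar. I'll lift slowly.

>>> {"op": "send_rows", "data": {
  "series": [
    [[0,0,-0.3,0,0,0,-1],[0,0,-0.4,0,0,0,-1],[0,0,-0.5,0,0,0,-1],[0,0,-0.5,0,0,0,-1],[0,0,0,0,0,0,-1]]
  ]
}}

```text
time: 21.72
eef_pos: [0.5151, -0.2353, 0.0968]
tcp_rot: [0.707, 0.707, 0.0, 0.001]
contact_force: [0.2, 0.5, -1.2]
opening: 0.426
finger_force: 30.0
```

```bash
python3 - <<'E'
from h import *
s,c=wgrab("w11");p=s["eef_pos"];print(p,s["contact_force"],s["opening"])
wood=lambda g:g[...,2]-g[...,0]
for z in (.094,.102,.107,.111,.115): print(z,fit(s,c,.515,-.235,z,.053,ch=wood,dr=.0015,rng=.01))
print("post",[(z,fit(s,c,.515,-.235,z,.009,ch=lambda g:g.mean(2),sgn=1,rng=.006)) for z in (.135,.14,.155)])
print("post top row if home / if lifted",wproj(s,c,[[.515,-.235,.14],[.515,-.235,.157]]).round())
import cv2;print(cv2.cvtColor(c["img"],cv2.COLOR_RGB2GRAY)[200:320:4,260])
E
```

```text
[ 0.51509384 -0.23525102  0.0967617 ] [ 0.1632707   0.51899535 -1.22216964] 0.42559868329592393
0.094 (array([ 0.51578588, -0.23581757]), np.float32(20.417263))
0.102 (array([ 0.51525126, -0.23515806]), np.float32(27.521181))
0.107 (array([ 0.51475661, -0.23633584]), np.float32(44.74199))
0.111 (array([ 0.5149227 , -0.23500322]), np.float32(44.739162))
0.115 (array([ 0.51230507, -0.23241163]), np.float32(24.97466))
post [(0.135, (array([ 0.51794339, -0.24619459]), np.float32(13.375517))), (0.14, (array([ 0.51756765, -0.24297081]), np.float32(13.389799))), (0.155, (array([ 0.53645877, -0.22510181]), np.float32(32.51966)))]
post top row if home / if lifted [[261. 265.]
 [261. 285.]]
[ 89  91  92  47  50  54  83  79  74  74  71  76  72 136 122 116 117 117
 118 119 119  77  83  82  80  96 141 143 138 213]
```

The post top is still at row 267, so the inner lid is home, and only about 1 N is carried. I'll raise clear of the post and go over the front of the sink.

>>> {"op": "send_rows", "data": {
  "series": [
    [[0,0,-0.6,0,0,0,-1],[0,0,-1,0,0,0,-1],[0,0,-1.2,0,0,0,-1],[0,0,-1.5,0,0,0,-1],[0,0,-2,0,0,0,-1],[0,0,-2,0,0,0,-1],[0,0,-1.5,0,0,0,-1],[0,0,-0.7,0,0,0,-1],[1,0,0,0,0,0,-1],[2,0.3,0,0,0,0,-1]]
  ]
}}

```text
time: 23.02
eef_pos: [0.5171, -0.204, 0.2]
tcp_rot: [0.708, 0.707, -0.0, -0.001]
contact_force: [-0.2, -0.5, -0.5]
opening: 0.421
finger_force: 30.1
```

>>> {"op": "send_rows", "data": {
  "series": [
    [[3,0.6,0,0,0,0,-1],[4,0.8,0,0,0,0,-1],[4,0.8,0,0,0,0,-1],[4,0.8,0,0,0,0,-1],[4,0.8,0,0,0,0,-1],[4,0.8,0,0,0,0,-1],[3,0.6,0,0,0,0,-1],[2,0.5,0,0,0,0,-1],[1,0,0,0,0,0,-1],[0,0,0,0,0,0,-1]]
  ]
}}

```text
time: 24.28
eef_pos: [0.5744, 0.0853, 0.2007]
tcp_rot: [0.707, 0.707, -0.0, -0.0]
contact_force: [-0.5, -1.2, -0.2]
opening: 0.42
finger_force: 30.1
```

>>> {"op": "send_rows", "data": {
  "series": [
    [[0,0,0,0,0,0,-1],[0,0,0,0,0,0,-1],[0,0,0,0,0,0,-1],[0,0,0,0,0,0,-1]]
  ]
}}

```text
time: 24.78
eef_pos: [0.5747, 0.0847, 0.2011]
tcp_rot: [0.707, 0.707, 0.0, 0.0]
contact_force: [-0.2, -0.1, -0.4]
opening: 0.423
finger_force: 30.1
```

```bash
python3 - <<'E'
from h import *
from plant import ctrl
import pickle
s,c=wgrab("w12");p=s["eef_pos"];print(p,s["contact_force"],s["opening"],s["finger_force"],abs(s["dq"]).max())
wood=lambda g:g[...,2]-g[...,0]
print("disc",fit(s,c,p[0],p[1],p[2]+.0145,.053,ch=wood,dr=.002,rng=.01))
a=ctrl.read_camera("side");d=pickle.load(open("d0.pkl","rb"))["side"][1]
for n,X in dict(inner_flange=[.515,-.235,.089],post=[.515,-.235,.138],tin=[.515,-.235,.04],lid=[p[0],p[1],p[2]+.01]).items():
    u,v=np.round(proj(a,X)).astype(int);print(n,(u,v),a["img"][v,u],"before",d["img"][v,u])
E
```

```text
[0.57470716 0.08465333 0.20106612] [-0.15684425 -0.07510912 -0.41925072] 0.42293879817887453 30.088938865810633 0.003935760553959145
disc (array([0.57466512, 0.08570824]), np.float32(47.149643))
inner_flange (np.int64(276), np.int64(149)) [133 136 136] before [53 54 55]
post (np.int64(277), np.int64(139)) [195 199 197] before [208 206 205]
tin (np.int64(276), np.int64(158)) [62 63 63] before [68 69 72]
lid (np.int64(227), np.int64(148)) [98 66 41] before [200 198 200]
```

The lid is held at (0.575, 0.085) over the sink, about 0.195 m up and at rest. The inner lid's grey flange shows on the tin. I'm handing it in.

```bash
python3 -c "
from plant import ctrl
print(ctrl.sign_off())"
```

```text
the job is handed in; nothing more can be done
None
```

I handed the job in at about 25 s: by my last measurements the inner lid is home in the tin and the gripper holds the outer lid still over the sink at about (0.575, 0.085), 0.195 m up, but the sign-off returned no verdict.

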